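# Open up the punch throat for a thick calendar board

## Task

The hole punch on the cart is set too thin for the 8 mm hardboard calendar back: loosen its big hexagonal jam nut by at least an eighth of a turn, turn the pointed adjuster grip above it counter-clockwise until the point faces the index ridge on the housing, then retighten the nut fully without losing that setting. After that slide the board lengthwise along the bed into the punch's throat until it is fully home against the back stop, and leave it lying flat there. Leave everything else on the cart where it is.

Things in the scene. Friction and masses are not known exactly. Their poses are not given: they have to be found in the camera images.
- throat (a point): (Plain lengths here and below are mm.) Mouth of the punch's slot: middle of its floor at the housing's front face, bed level, 12 above the cart. +x runs into the slot, y across, z up. The grey fixed housing is 90 long (x), 110 wide (y), its top 50 above the cart. A bed 52 wide, 12 high, reaches 75 out of the mouth towards -x, over a 6 high foot plate. Flared lead-ins stand 10 out at its sides.
- back_stop (a point): Middle of the back stop's foot, inside the slot at bed level, 36 in from the mouth (same axes as throat). The slot is 67 wide; its gap height is 11 with the adjuster at 0 and changes 4 mm per rad, too low for the board at the start. The upright axis shared by nut and adjuster stands 9 beyond this point.
- nut_grip (a point): Centre of the steel hexagonal jam nut, half-way up, on the upright axis: 50 across flats, flats 29 wide, 18 tall, centre 71 above the cart (62 to 80), 12 clear above the housing top on a boss 36 across. Its own +y and -y face two opposite flats (others every 60 deg). Fingers holding it straddle the narrower adjuster grip above.
- jam_nut (a joint): Jam nut angle, rad: 0 = tight against its stop, grows counter-clockwise seen from above (loosening), up to 1.5. Starts at 0 to 0.03. Near 0 it clamps the adjuster by friction (about 1 N m); from 0.4 up the adjuster is free. It rises 1.5 mm per rad as it loosens and stays where left; stiffness about 0.15 N m.
- adjuster_grip (a point): Centre of the dark steel adjuster grip on top of the screw, half-way up, on the same upright axis: a bar 14 thick (y), 26 tall (86 to 112 above the cart), 33 long (blunt end 14 behind the axis, pointed end 19 ahead along its own +x). The nut's top is 6 below its foot with the nut tight, 4 with it loose.
- adjuster (a joint): Adjuster angle, rad: 0 = its point faces the index ridge; negative = still to be turned counter-clockwise from above (positive turn). Starts between -1.5 and -0.8, range -1.8 to 0.6. Turns easily (0.05 N m) with the nut loose and stays where left.
- index (a point): Top of the index ridge, a small aluminium bar 13 x 5 x 5 on the housing top, lying radially, 37.5 beyond the axis on the side away from the throat.
- board_center (a point): Centre of the loose hardboard calendar back, 130 (x) by 64 (y) by 8 (z) thick, about 70 g (varies), lying flat on the cart left or right of the punch at first; can be held across its 64 width. Fully home, its centre is 29 in front of the throat mouth (throat x = -29) and 4 above bed level. Either end may lead.
- toner_box: grey carton 150 x 80 x 70 tall, origin at the centre of its underside; bystander; it and the board swap sides at random
- tape_dispenser: yellow plastic tape dispenser 130 x 50, 77 tall, origin under its centre; bystander
- canister: stainless screw-top canister 76 across, 143 tall, origin under its centre; bystander
- binder_clip: blue binder clip 32 x 16, 37 tall, origin under its centre; bystander
- phone_stand: dark hard silicone phone stand 90 x 75, 90 tall, origin under its centre; bystander
- pencil: graphite pencil 180 long, 7.5 thick, origin under the middle of its shaft, along its x; bystander
There are look-alikes about, which are no part of the job. Leave any orange look-alike of the part that bears board_center alone. What is shaped like the part that bears throat but blue is not meant.

How it is judged:
By the outcome, as a careful person would: the job done as asked, in the order asked, and still so for the second after the job is handed in, with the robot touching nothing.
It also fails if it takes over 72 s, if anything falls off the work surface, if the arm or the gripper's body presses on something with over 40 N, if the wrist force passes 120 N, or if a joint passes its speed limit or range.

## Robot

A 6-joint arm with a two-finger parallel gripper is mounted at the origin on the work surface. World frame = base frame: x ahead of the robot, y to its left, z up, the work surface at z = 0. Lengths are in m, angles in rad, forces in N, time in s.
With the tool pointing down it reaches from about 0.375 to 0.9 m from the base axis. Payload 3.1 kg.
Tool frame: the origin (TCP) lies at the very end of the fingers, on their centre line; the grasp point (between the pads) lies 19 mm behind it; z points along the fingers, x is the direction in which the jaws open and shut, and the axes are right-handed (so a half turn about z gives the same grasp; the last joint's range is limited). The gripper opens to 87 mm and grips with 3 to 60 N. Pads are 19 mm wide; open, the fingers measure 117 mm over their backs; the gripper's body (75 mm by 190 mm) begins 51 mm behind the grasp point.
Start: joints at [-1.5, 0.527, 1.433, -0, 1.181, -0.178], TCP at [0.155, -0.606, 0.223] pointing down, gripper open.
Joint ranges: [-3.08, 3.08], [-0.75, 2.2], [0.22, 2.44], [-1.43, 4.57], [0, 2.65], [-2.85, 2.85]. Speed limits (rad/s): [2.79, 2.79, 3.14, 3.14, 3.14, 3.14].

## Interface

Orientations are given as a unit quaternion [x, y, z, w].
In Python, from rig import robot gives the robot as it stands. The module is installed in compiled form; this text tells all that it offers.
- The arm moves only by the shell command python3 -m creep 'ROWS' [OPENING] [FORCE]. ROWS is a JSON object of lists of equal length, an entry for each row: "dp": the shift along the tool's x, y, z in cm, a list of three; "turn": the turn, a rotation vector about the tool's x, y, z in degrees, a list of three. In form: {"dp": [[x, y, z], ...], "turn": [[wx, wy, wz], ...]}. A call has 1 to 20 rows; each row shifts and turns the commanded pose from where the row before left it, along the tool's axes as they then stand; what a row does not reach is not made up. A row lasts 1/10 s, in which the tool goes at most 50 mm and 8.59 degrees, less where a joint would pass 70% of its speed; a pose out of reach is approached as far as the arm can. A call is refused whole if a number of a shift passes 5 or a number of a turn 8.59, either way. A call with a gripper value outside its range is refused whole. OPENING is the gripper command: -1 is fully open, 1 is shut, values between are in proportion, set as the call begins (- or left out, the last holds). The fingers move at their own pace and stop on an object; FORCE is the grip in N (left out, the last holds). Time passes only in rows, so rows that do not move let the fingers close. It gives the time, the measured TCP pose, the force and the opening at its end, in the units of the state.
- robot.get_obs(): the state, without advancing time (a new reading comes with each control period).
- robot.camera(name): name is "scene" or "top" or "wrist"; returns the picture (384x512x3 uint8, red, green, blue); there is no depth.
- robot.calibration(name): a dict with "fx", "fy", "cx", "cy" (pixels), "rvec" (rotation vector, rad) and "tvec" (3), from world to camera coordinates, as OpenCV has them. Camera axes: x right, y down, z forward; pixel columns grow to the right and rows downward; lengths in m; the calibration is good to about 2 mm. A picture is of the moment at which its call begins: read the wrist's pose just before it. calibration takes no time and is no camera call; for the wrist camera it gives the pose at the moment of the call.
- robot.hand_in(): hands the job in, once; it reports no verdict.
Trained networks look in the newest picture that a camera, given by its name, has taken for a name from the list of things; names that differ only in an ending like _2 or _b are one class to them, and where a whole thing is asked for, a point or a joint stands for the part that bears it (a point fixed in the world has none). Each returns a list of dicts, best first, with "confidence" (0 to 1); they miss things now and then, are a little off and sometimes report something else, mostly with a low value. They report only what shows in the picture. A call takes as long as a camera call. They do not tell look-alikes from the thing itself.
- robot.masks_of(name, camera): "pixels" (384x512 bool, what is visible of it).
- robot.tip_of(name, camera): "point" ([x, y, z] in m, in the coordinates of the camera as it stood for that picture, good to about 4 mm: a listed point, or the origin of a listed thing).
The state is a dict: "time": time; "q": joint angles; "joint_velocities": joint speeds; "joint_torque": joint torques, N m; "position": TCP position; "tool_rot": TCP orientation; "ft_force": force on the tool from outside, world axes, zero at the start; "moment": the same for the moment, N m; "grip_width": finger opening in m.
Only numpy, scipy, OpenCV 4.12 (cv2) and the standard library are available. Lean on these libraries where they do the work, as an engineer would, in place of code of your own. Each camera call takes 0.05 s, during which the arm holds its last target.

## Working session

There is one attempt and no reset: what is moved stays moved. The work goes in short steps, Python scripts to look and compute and a shell command to move; the robot and the scene stay as the last step left them, time stands still between calls to the robot, and variables do not carry over. Pictures are saved under pics/ and viewed, and the job is handed in when it is done.

```bash
mkdir -p pics; cat > h.py <<'E'
import numpy as np, cv2
from rig import robot
from scipy.spatial.transform import Rotation as R
def cal(n):
    c=robot.calibration(n); K=np.array([[c['fx'],0,c['cx']],[0,c['fy'],c['cy']],[0,0,1]]); return K,cv2.Rodrigues(np.array(c['rvec'],float))[0],np.array(c['tvec'],float)
def c2w(n,p):
    K,r,t=cal(n); return r.T@(np.array(p)-t)
def proj(n,p):
    K,r,t=cal(n); u=K@(r@np.array(p)+t); return u[:2]/u[2]
def pix(n,uv,z):
    K,r,t=cal(n); d=r.T@np.linalg.inv(K)@np.array([uv[0],uv[1],1.]); o=-r.T@t; return o+d*(z-o[2])/d[2]
def save(n,f,crop=None,s=1):
    im=robot.camera(n)
    o=im if crop is None else im[crop[1]:crop[3],crop[0]:crop[2]]
    o=cv2.resize(o,None,fx=s,fy=s,interpolation=cv2.INTER_CUBIC)
    cv2.imwrite('pics/'+f,o[:,:,::-1]); return im
E
python3 - <<'E'
from h import *
np.set_printoptions(precision=4,suppress=True)
for n in ['scene','top']:
    save(n,n+'0.png',s=1.5)
    for k in ['throat','back_stop','nut_grip','adjuster_grip','index','board_center','toner_box','tape_dispenser','canister','binder_clip','phone_stand','pencil']:
        for d in robot.tip_of(k,n)[:4]:
            w=c2w(n,d['point']); print(n,k,round(d['confidence'],2),w,proj(n,w).round())
print(robot.get_obs())
E
```

```text
scene throat 0.93 [ 0.5729 -0.0612  0.0096] [222. 220.]
scene throat 0.7 [ 0.7278 -0.2315  0.0005] [147. 209.]
scene throat 0.64 [0.2257 0.2548 0.0051] [391. 237.]
scene back_stop 0.94 [0.2546 0.2524 0.0154] [384. 238.]
scene back_stop 0.75 [ 0.6105 -0.0575  0.008 ] [212. 226.]
scene nut_grip 0.74 [0.2662 0.2477 0.0716] [384. 224.]
scene nut_grip 0.63 [ 0.6164 -0.058   0.0729] [208. 209.]
scene adjuster_grip 0.65 [0.2694 0.2478 0.0968] [386. 217.]
scene adjuster_grip 0.55 [ 0.6203 -0.0581  0.1008] [207. 201.]
scene index 0.9 [ 0.652  -0.0507  0.0558] [199. 220.]
scene index 0.84 [0.3006 0.246  0.0526] [373. 234.]
scene board_center 0.84 [ 0.4952 -0.2912  0.0076] [205. 171.]
scene board_center 0.75 [ 0.3285 -0.401   0.0035] [231. 142.]
scene board_center 0.15 [0.3971 0.1099 0.0001] [309. 233.]
scene toner_box 0.78 [ 0.4866  0.2503 -0.0074] [318. 282.]
scene tape_dispenser 0.96 [ 0.7262 -0.2329 -0.0002] [147. 209.]
scene canister 0.65 [0.6768 0.2839 0.0004] [264. 327.]
scene binder_clip 0.69 [ 0.6661  0.19   -0.0024] [245. 297.]
scene pencil 0.53 [0.3978 0.1106 0.0008] [309. 233.]
scen
[... 890 characters left out ...]
 binder_clip 0.49 [0.667  0.1838 0.0038] [176. 136.]
top phone_stand 0.72 [ 0.6559 -0.3822 -0.0034] [385. 138.]
top pencil 0.71 [0.3935 0.1142 0.0022] [201. 237.]
top pencil 0.25 [ 0.5711 -0.0575  0.0141] [265. 169.]
{'time': 1.3, 'q': array([-1.4995,  0.5275,  1.4327, -0.    ,  1.1814, -0.1785]), 'joint_velocities': array([-0.0006, -0.0002, -0.0012,  0.0004,  0.0006, -0.0007]), 'joint_torque': array([  0.0003, -44.0012, -17.698 ,   0.0634,   0.0504,  -0.    ]), 'position': array([ 0.1545, -0.6056,  0.2225]), 'tool_rot': array([ 0.7897, -0.6135,  0.    ,  0.    ]), 'ft_force': array([-0.8108, -0.5038, -0.6699]), 'moment': array([-0.0049, -0.0074, -0.0102]), 'grip_width': 0.08737763615190061}
```

View pics/scene0.png

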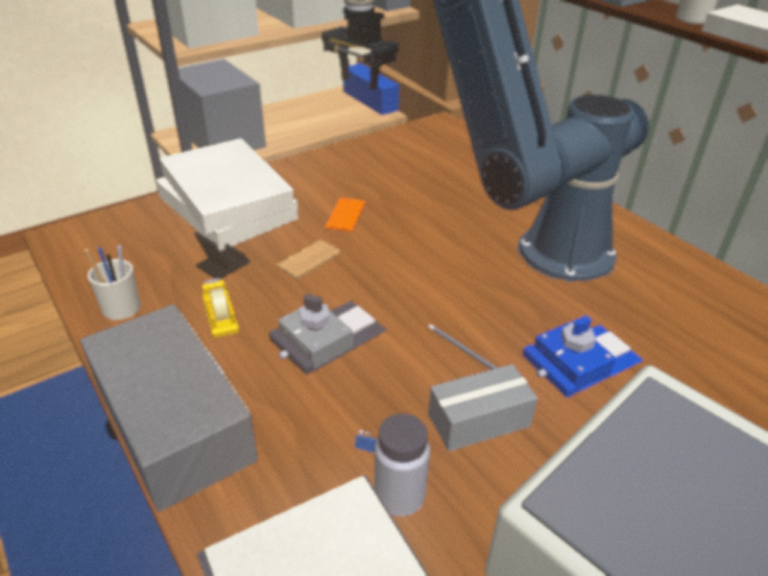

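View pics/top0.png

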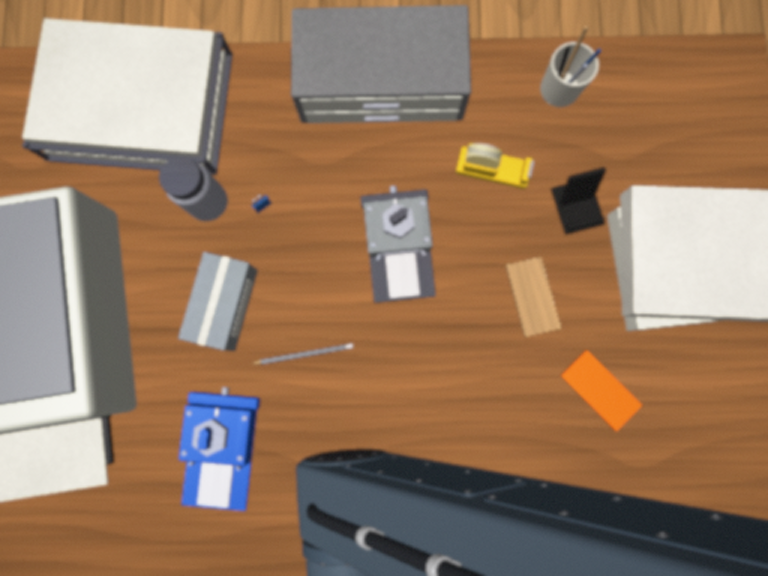

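```bash
python3 -m creep '{"dp":[[-2.8,-3.7,-0.4],[-2.8,-3.7,-0.4],[-2.8,-3.7,-0.4],[-2.8,-3.7,-0.4],[-2.8,-3.7,-0.4],[-2.8,-3.7,-0.4],[-2.8,-3.7,-0.4],[-2.8,-3.7,-0.4],[-2.8,-3.7,-0.4],[-2.8,-3.7,-0.4],[-2.8,-3.7,-0.4],[-2.8,-3.7,-0.4],[-2.8,-3.7,-0.4],[-2.8,-3.7,-0.4],[-2.8,-3.7,-0.4],[0,0,0],[0,0,0]],"turn":[[0,0,0],[0,0,0],[0,0,0],[0,0,0],[0,0,0],[0,0,0],[0,0,0],[0,0,0],[0,0,0],[0,0,0],[0,0,0],[0,0,0],[0,0,0],[0,0,0],[0,0,0],[0,0,0],[0,0,0]]}' -1
python3 - <<'E'
from h import *
np.set_printoptions(precision=4,suppress=True)
n='wrist'
save(n,'w1.png',s=1.5)
for k in ['throat','back_stop','nut_grip','adjuster_grip','index','board_center']:
        for d in robot.tip_of(k,n)[:3]:
            w=c2w(n,d['point']); print(n,k,round(d['confidence'],2),w,proj(n,w).round())
o=robot.get_obs();print(o['q'],o['position'],o['time'],o['ft_force'])
K,r,t=cal(n);print(-r.T@t,r)
E
```

```text
time: 3.0
position: [0.5886, -0.0604, 0.2823]
tool_rot: [0.791, -0.612, -0.0, 0.0]
ft_force: [-0.0, -0.0, -0.3]
grip_width: 0.0871
wrist throat 0.93 [ 0.5673 -0.0629  0.0139] [254. 175.]
wrist back_stop 0.49 [ 0.5678 -0.0622  0.0115] [254. 175.]
wrist nut_grip 0.88 [ 0.6112 -0.0599  0.0723] [260. 148.]
wrist adjuster_grip 0.8 [ 0.6154 -0.0578  0.1011] [259. 147.]
wrist index 0.73 [ 0.6505 -0.0549  0.0549] [264. 111.]
[-0.2948  0.4192  1.4471 -0.0001  1.2755  1.0282] [ 0.588  -0.0625  0.2826] 3.35 [ 0.7133 -0.8022 -0.4966]
[ 0.6539 -0.0464  0.4444] [[ 0.2453 -0.9694 -0.0001]
 [-0.939  -0.2376  0.2487]
 [-0.2411 -0.0609 -0.9686]]
```

View pics/w1.png

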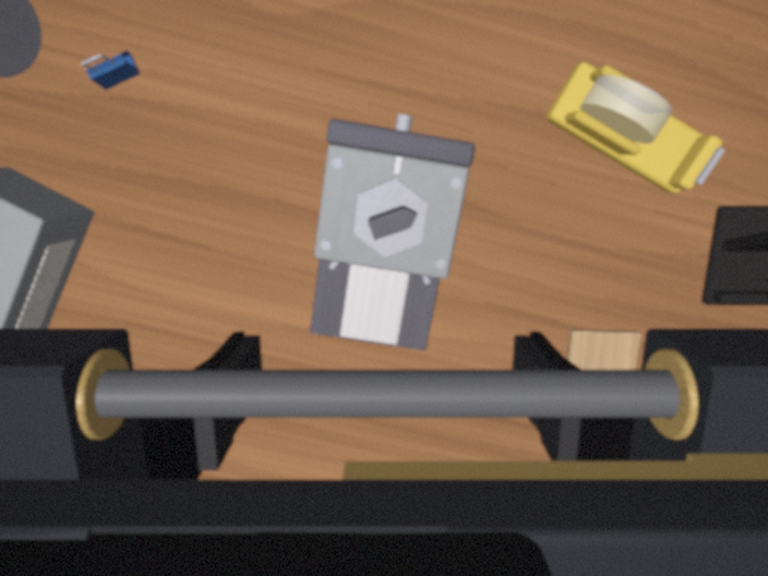

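```bash
python3 - <<'E'
from h import *
im=save('wrist','w2.png',crop=(195,70,325,240),s=4.5/1.3)
K,r,t=cal('wrist');print(K[0,0])
for nm in ['nut_grip','adjuster_grip','throat']:
    for d in robot.masks_of(nm,'wrist')[:2]:
        m=d['pixels'];ys,xs=np.nonzero(m);print(nm,d['confidence'],m.sum(),xs.min(),xs.max(),ys.min(),ys.max(),xs.mean(),ys.mean())
E
```

```text
333.7985057937539
nut_grip 0.88 1367 234 281 118 169 257.3313825896123 143.20921726408193
nut_grip 0.4 490 243 275 136 158 258.7959183673469 146.57551020408164
adjuster_grip 0.95 445 244 274 136 157 258.7438202247191 146.19325842696628
adjuster_grip 0.19 1341 234 282 118 170 257.62341536167037 142.73005219985086
throat 0.63 12905 206 314 76 232 255.57140643161566 152.8140255714839
```

View pics/w2.png

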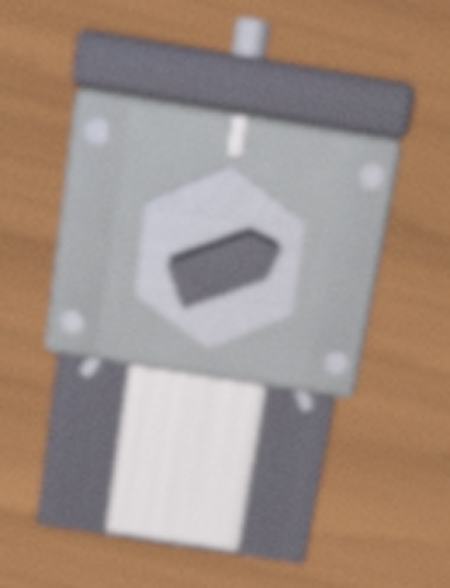

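```bash
python3 - <<'E'
from h import *
np.set_printoptions(precision=4,suppress=True)
s=4.5/1.3
def W(p,z): return pix('wrist',(195+(p[0]+.5)/s-.5,70+(p[1]+.5)/s-.5),z)[:2]
def ang(a,b): d=b-a; return np.degrees(np.arctan2(d[1],d[0])),np.hypot(*d)
fl,fr,rr,rl=[W(p,.05) for p in [(46,348),(352,393),(400,140),(78,92)]]
print('hous',fl,fr,rr,rl,'front',ang(fr,fl),'side',ang(fr,rr),ang(fl,rl),'mid',(fl+fr)/2)
b=[W(p,.012) for p in [(127,367),(265,383),(240,550),(105,532)]]
print('bed',ang(b[3],b[0]),ang(b[2],b[1]),ang(b[2],b[3]),'mid front',(b[0]+b[1])/2,(b[2]+b[3])/2)
n=[W(p,.08) for p in [(230,168),(303,218),(296,312),(212,347),(137,298),(143,210)]]
c=np.mean(n,0);print('nut c',c,[ang(c,v) for v in n])
f=[W(p,.006) for p in [(40,523),(305,560)]];print('foot',ang(f[1],f[0]),np.mean(f,0))
a=[W(p,.112) for p in [(170,262),(250,230),(278,247),(270,272),(186,307)]]
print('adj',a,ang(a[0],a[1]),ang((a[0]+a[4])/2,a[2]))
i=[W(p,.055) for p in [(238,117),(234,155)]];print('idx',i,ang(i[1],i[0]),ang(c,(i[0]+i[1])/2))
E
```

```text
hous [ 0.5681 -0.0059] [ 0.5788 -0.1131] [ 0.6655 -0.1049] [0.6541 0.0018] front (np.float64(95.72719974404401), np.float64(0.10769799234193946)) side (np.float64(5.3785387012398225), np.float64(0.08702034510024939)) (np.float64(5.162453158170441), np.float64(0.086375177105896)) mid [ 0.5735 -0.0595]
bed (np.float64(5.707982370408981), np.float64(0.06732010528710182)) (np.float64(6.5011958185818335), np.float64(0.06852027152861183)) (np.float64(96.21094608271578), np.float64(0.05400509954304372)) mid front [ 0.5637 -0.0599] [ 0.4961 -0.0672]
nut c [ 0.6156 -0.0561] [(np.float64(8.130649961966443), np.float64(0.028298706878529825)), (np.float64(-49.10752608748819), np.float64(0.028851389291820864)), (np.float64(-110.20284026884859), np.float64(0.029236148004705687)), (np.float64(-171.07015655627472), np.float64(0.027950799539725502)), (np.float64(128.9054229055677), np.float64(0.028970969603279384)), (np.float64(71.58632911853944), np.float64(0.02849801965917622))]
foot (np.float64(95.83492212969098), np.float64(0.10758952742139494)) [ 0.4938 -0.0677]
adj [array([ 0.6149, -0.0414]), array([ 0.6293, -0.0613]), array([ 0.6266, -0.0703]), array([ 0.6192, -0.0699]), array([ 0.6034, -0.0489])] (np.float64(-54.088777484601266), np.float64(0.024610386415241322)) (np.float64(-55.15744917171506), np.float64(0.030614365890492632))
idx [array([ 0.6593, -0.051 ]), array([ 0.6473, -0.0527])] (np.float64(8.286745362728183), np.float64(0.012122342942743452)) (np.float64(6.368045825918839), np.float64(0.03788501950317105))
```

```bash
python3 -m creep '{"dp":[[0.16,-2.8,3],[0,0,4],[0,0,4],[0,0,2],[0,0,0],[0,0,0]],"turn":[[0,0,0],[0,0,6.5],[0,0,0],[0,0,0],[0,0,0],[0,0,0]]}' -1
python3 - <<'E'
from h import *
np.set_printoptions(precision=4,suppress=True)
save('wrist','w3.png',s=1.5)
for i in range(3):
    o=robot.get_obs();print(o['q'],o['position'],o['tool_rot'],o['time'])
    for d in robot.tip_of('nut_grip','wrist')[:1]: print(c2w('wrist',d['point']))
E
```

```text
time: 4.15
position: [0.6165, -0.0562, 0.1529]
tool_rot: [0.754, -0.657, 0.0, -0.0]
ft_force: [-0.6, 0.2, 0.9]
grip_width: 0.0868
[-0.2712  0.6007  1.5125  0.      1.0256  1.1633] [ 0.6172 -0.0564  0.1539] [ 0.7536 -0.6573  0.0012 -0.0006] 4.2
[ 0.6159 -0.0575  0.075 ]
[-0.2712  0.5999  1.5123 -0.      1.0255  1.1633] [ 0.6175 -0.0565  0.1544] [ 0.7536 -0.6573  0.0018 -0.0008] 4.25
[ 0.6159 -0.0575  0.0752]
[-0.2712  0.5995  1.5124  0.0001  1.0255  1.1633] [ 0.6175 -0.0564  0.1546] [ 0.7536 -0.6573  0.0019 -0.0009] 4.3
[ 0.6157 -0.0574  0.0751]
```

View pics/w3.png

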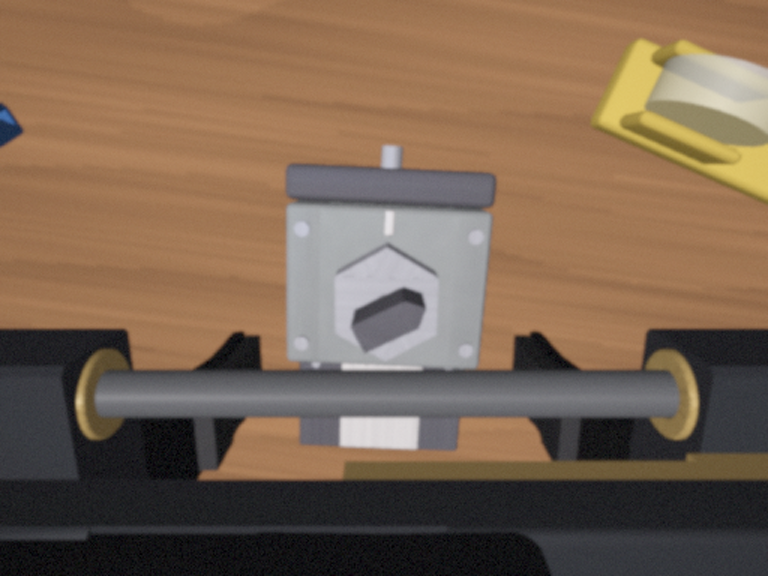

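```bash
python3 - <<'E'
from h import *
np.set_printoptions(precision=4,suppress=True)
for p in [(387,243),(388,360),(387,301),(335,308),(439,308)]:
    print(pix('wrist',((p[0]+.5)/1.5-.5,(p[1]+.5)/1.5-.5),.08))
E
```

```text
[ 0.6471 -0.053   0.08  ]
[ 0.5881 -0.0616  0.08  ]
[ 0.6187 -0.0569  0.08  ]
[ 0.6117 -0.032   0.08  ]
[ 0.6186 -0.0827  0.08  ]
```

```bash
python3 -m creep '{"dp":[[0,0,4],[0,0,3.5],[0,0,1.5],[0,0,0.5],[0,0,0]],"turn":[[0,0,0],[0,0,0],[0,0,0],[0,0,0],[0,0,0]]}' -1
python3 -m creep '{"dp":[[0,0,0],[0,0,0],[0,0,0],[0,0,0],[0,0,0],[0,0,0]],"turn":[[0,0,0],[0,0,0],[0,0,0],[0,0,0],[0,0,0],[0,0,0]]}' 1 50
python3 -c "
from h import *
save('wrist','w4.png',s=1.5)
o=robot.get_obs();print(o['position'],o['ft_force'],o['moment'],o['grip_width'])"
```

```text
time: 4.85
position: [0.6166, -0.0562, 0.058]
tool_rot: [0.754, -0.657, 0.0, -0.0]
ft_force: [0.4, 1.0, 0.2]
grip_width: 0.0872
time: 5.45
position: [0.6161, -0.0559, 0.0578]
tool_rot: [0.754, -0.657, 0.0, -0.0]
ft_force: [-0.1, 0.1, 2.1]
grip_width: 0.0495
[ 0.61608944 -0.05589668  0.05779041] [-1.01024783  0.47338725  1.93349897] [ 0.09179158  0.05422464 -0.06202004] 0.049488853546026
```

View pics/w4.png

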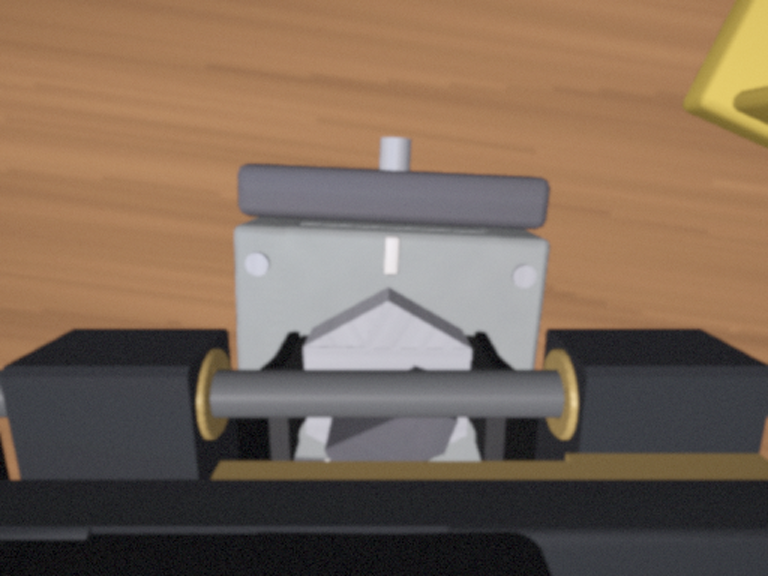

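The fingers hold the nut's flats (opening 49.5 mm, near-zero forces). Next I loosen it about 60°.

```bash
python3 -m creep '{"dp":[[0,0,-0.013],[0,0,-0.013],[0,0,-0.013],[0,0,-0.013]],"turn":[[0,0,-5],[0,0,-5],[0,0,-5],[0,0,-5]]}'
python3 -m creep '{"dp":[[0,0,-0.013],[0,0,-0.013],[0,0,-0.013],[0,0,-0.013],[0,0,-0.013],[0,0,-0.013],[0,0,-0.013],[0,0,-0.013],[0,0,0]],"turn":[[0,0,-5],[0,0,-5],[0,0,-5],[0,0,-5],[0,0,-5],[0,0,-5],[0,0,-5],[0,0,-5],[0,0,0]]}'
python3 -c "
from h import *
o=robot.get_obs();print(o['position'],o['ft_force'],o['moment'],o['grip_width'])"
python3 -m creep '{"dp":[[0,0,0],[0,0,0],[0,0,0],[0,0,0]],"turn":[[0,0,0],[0,0,0],[0,0,0],[0,0,0]]}' -1
python3 -m creep '{"dp":[[0,0,-2],[0,0,-4],[0,0,-4],[0,0,0],[0,0,0]],"turn":[[0,0,0],[0,0,0],[0,0,0],[0,0,0],[0,0,0]]}' -1
python3 -c "
from h import *
save('wrist','w5.png',s=1.5)"
```

```text
time: 5.9
position: [0.616, -0.0556, 0.0583]
tool_rot: [0.857, -0.515, -0.0, -0.0]
ft_force: [0.2, 0.5, 1.7]
grip_width: 0.0499
time: 6.8
position: [0.6156, -0.0553, 0.0593]
tool_rot: [0.981, -0.192, -0.0, -0.0]
ft_force: [-0.9, 3.6, 2.5]
grip_width: 0.05
[ 0.61564422 -0.05531222  0.05930876] [-0.9266009   3.61785503  2.50675577] [0.41298783 0.03348471 0.11431366] 0.04999962790614874
time: 7.2
position: [0.6161, -0.0563, 0.0589]
tool_rot: [0.981, -0.193, 0.0, 0.0]
ft_force: [0.8, -0.7, -0.4]
grip_width: 0.0739
time: 7.7
position: [0.6166, -0.0563, 0.1602]
tool_rot: [0.981, -0.193, 0.001, 0.0]
ft_force: [1.1, -0.4, 0.1]
grip_width: 0.0868
```

View pics/w5.png

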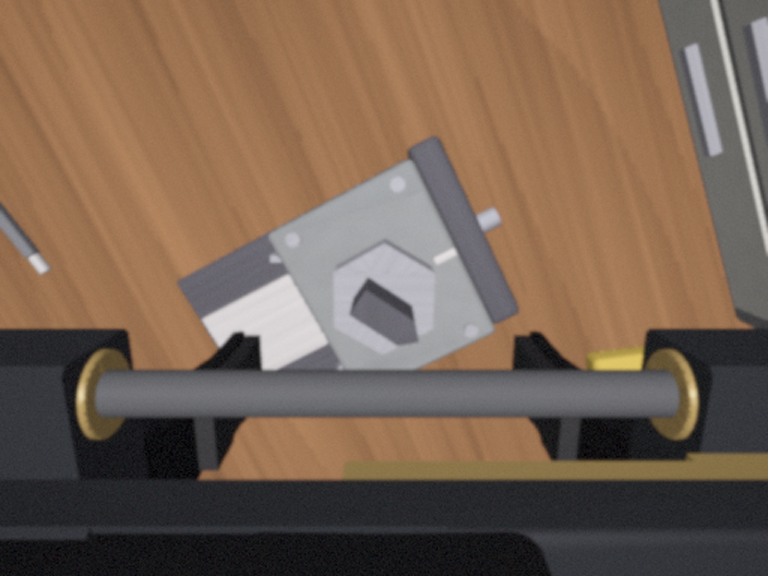

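```bash
python3 - <<'E'
from h import *
save('wrist','w6.png',crop=(210,150,310,250),s=6)
E
```

```text
(no output)
```

View pics/w6.png

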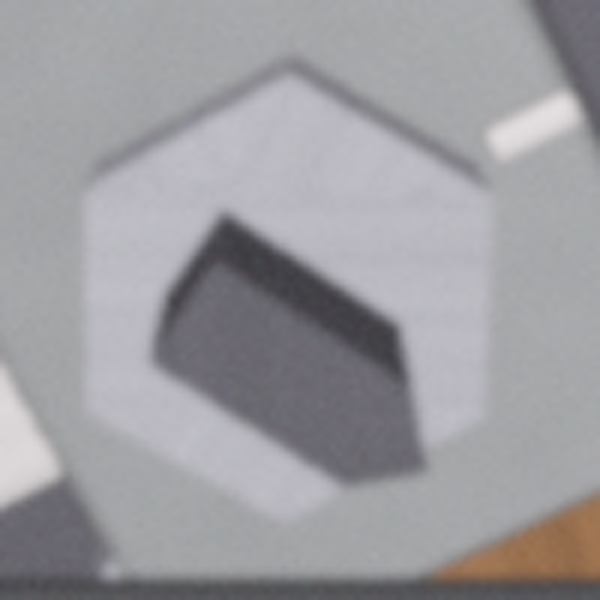

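```bash
python3 - <<'E'
from h import *
np.set_printoptions(precision=4,suppress=True)
W=lambda p,z: pix('wrist',(210+(p[0]+.5)/6-.5,150+(p[1]+.5)/6-.5),z)[:2]
def ang(a,b): d=b-a; return np.degrees(np.arctan2(d[1],d[0])).round(2),np.hypot(*d).round(4)
P=[W(p,.112) for p in [(217,262),(405,380),(425,468),(348,485),(155,360)]]
print(ang(P[0],P[1]),ang(P[4],P[3]),ang((P[0]+P[4])/2,P[2]),P[2],(P[0]+P[4])/2)
n=[W(p,.0815) for p in [(85,190),(85,410),(490,190),(488,415),(290,75),(290,522)]]
print(ang(n[1],n[0]),ang(n[3],n[2]),np.mean(n[:4],0))
i=[W(p,.055) for p in [(490,147),(575,108)]];print(ang(*i),ang(np.array([.6158,-.0557]),(i[0]+i[1])/2))
E
```

```text
(np.float64(-55.28), np.float64(0.0243)) (np.float64(-56.59), np.float64(0.0255)) (np.float64(-56.66), np.float64(0.0317)) [ 0.6254 -0.0709] [ 0.608  -0.0445]
(np.float64(66.35), np.float64(0.0282)) (np.float64(68.73), np.float64(0.0289)) [ 0.6151 -0.0556]
(np.float64(3.13), np.float64(0.0124)) (np.float64(5.38), np.float64(0.0363))
```

```bash
python3 -m creep '{"dp":[[-0.1,-0.03,0],[0,0,0],[0,0,0],[0,0,0],[0,0,0],[0,0,0],[0,0,0],[0,0,3],[0,0,3],[0,0,1.1],[0,0,0],[0,0,0]],"turn":[[0,0,-8],[0,0,-8],[0,0,-8],[0,0,-8],[0,0,-8],[0,0,-8],[0,0,-8],[0,0,0],[0,0,0],[0,0,0],[0,0,0],[0,0,0]]}' -1
python3 -m creep '{"dp":[[0,0,0],[0,0,0],[0,0,0],[0,0,0],[0,0,0],[0,0,0],[0,0,0],[0,0,0]],"turn":[[0,0,0],[0,0,0],[0,0,0],[0,0,0],[0,0,0],[0,0,0],[0,0,0],[0,0,0]]}' 1 15
python3 -c "
from h import *
o=robot.get_obs();print(o['position'],o['ft_force'],o['moment'],o['grip_width'],o['tool_rot'])"
```

```text
time: 9.0
position: [0.6154, -0.0555, 0.088]
tool_rot: [0.957, 0.291, -0.0, -0.0]
ft_force: [0.9, -0.2, 0.7]
grip_width: 0.0873
time: 9.8
position: [0.6152, -0.0554, 0.0881]
tool_rot: [0.957, 0.291, -0.0, -0.0]
ft_force: [0.1, -0.2, 0.3]
grip_width: 0.0307
[ 0.6151603  -0.05535684  0.08806505] [ 0.092184   -0.23586104  0.26626455] [-0.00703889 -0.1617721  -0.02886172] 0.030741714690316748 [ 9.56786241e-01  2.90792170e-01 -3.46874537e-05 -4.50571802e-05]
```

```bash
python3 -m creep '{"dp":[[0,0,0],[0,0,0],[0,0,0],[0,0,0]],"turn":[[0,0,0],[0,0,0],[0,0,0],[0,0,0]]}' 1 15

```

```text
time: 10.2
position: [0.615, -0.0555, 0.0881]
tool_rot: [0.957, 0.291, -0.0, -0.0]
ft_force: [-1.8, -0.8, 1.1]
grip_width: 0.0135
```

```bash
python3 -m creep '{"dp":[[0,0,0],[0,0,0],[0,0,0],[0,0,0],[0,0,0],[0,0,0],[0,0,0],[0,0,0],[0,0,0],[0,0,0],[0,0,0],[0,0,0]],"turn":[[0,0,-6],[0,0,-6],[0,0,-6],[0,0,-6],[0,0,-6],[0,0,-6],[0,0,-6],[0,0,-6],[0,0,-6],[0,0,-6],[0,0,-2],[0,0,0]]}'
python3 -m creep '{"dp":[[0,0,0],[0,0,0],[0,0,0],[0,0,0]],"turn":[[0,0,0],[0,0,0],[0,0,0],[0,0,0]]}' -1
python3 -m creep '{"dp":[[0,0,-3],[0,0,-4],[0,0,0],[0,0,0]],"turn":[[0,0,0],[0,0,0],[0,0,0],[0,0,0]]}' -1
python3 -c "
from h import *
save('wrist','w7.png',crop=(140,80,370,250),s=3.4)
print(robot.get_obs()['grip_width'],robot.get_obs()['q'])"
```

```text
time: 11.4
position: [0.6148, -0.0559, 0.088]
tool_rot: [0.67, 0.742, -0.001, -0.0]
ft_force: [-1.6, -2.0, 0.7]
grip_width: 0.0139
time: 11.8
position: [0.6154, -0.0551, 0.0881]
tool_rot: [0.67, 0.742, 0.0, 0.0]
ft_force: [-0.5, 0.2, -0.0]
grip_width: 0.0377
time: 12.2
position: [0.6159, -0.0554, 0.1593]
tool_rot: [0.67, 0.742, 0.001, 0.001]
ft_force: [-1.4, 1.0, -0.6]
grip_width: 0.0701
0.07413814300583754 [-2.70315179e-01  5.93587982e-01  1.51337986e+00  1.60479661e-04
  1.03502154e+00 -1.94260306e+00]
```

View pics/w7.png

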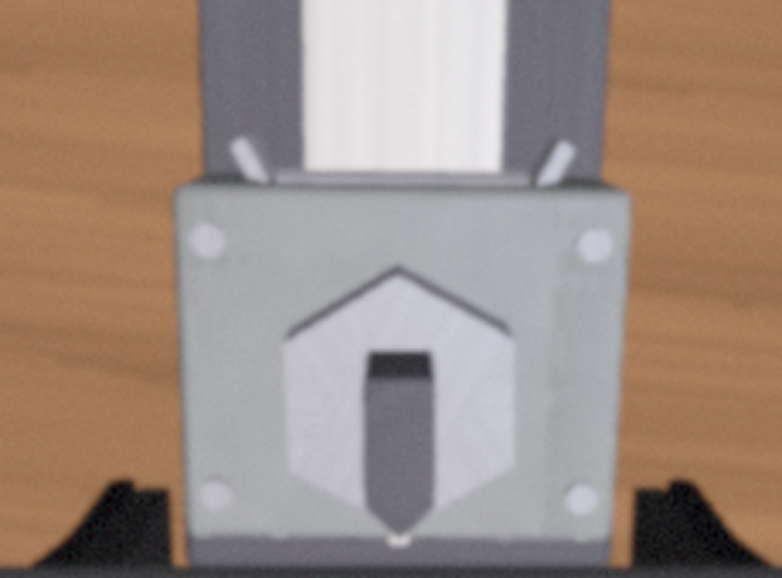

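```bash
python3 -m creep '{"dp":[[0,0,4],[0,0,4],[0,0,1.5],[0,0,0.5],[0,0,0]],"turn":[[0,0,-1.8],[0,0,0],[0,0,0],[0,0,0],[0,0,0]]}' -1
python3 -m creep '{"dp":[[0,0,0],[0,0,0],[0,0,0],[0,0,0],[0,0,0],[0,0,0],[0,0,0]],"turn":[[0,0,0],[0,0,0],[0,0,0],[0,0,0],[0,0,0],[0,0,0],[0,0,0]]}' 1 50
python3 -m creep '{"dp":[[0,0,0.013],[0,0,0.013],[0,0,0.013],[0,0,0.013],[0,0,0.013],[0,0,0.013],[0,0,0.013],[0,0,0.013],[0,0,0.013],[0,0,0.013],[0,0,0.013],[0,0,0]],"turn":[[0,0,5],[0,0,5],[0,0,5],[0,0,5],[0,0,5],[0,0,5],[0,0,5],[0,0,5],[0,0,5],[0,0,5],[0,0,5],[0,0,0]]}'
python3 -c "
from h import *
o=robot.get_obs();print(o['position'],o['ft_force'],o['moment'],o['grip_width'],2*np.degrees(np.arctan2(o['tool_rot'][1],o['tool_rot'][0])))"
```

```text
time: 12.75
position: [0.615, -0.0553, 0.0574]
tool_rot: [0.659, 0.752, -0.0, -0.001]
ft_force: [0.4, -0.2, 0.3]
grip_width: 0.0873
time: 13.45
position: [0.6155, -0.0558, 0.0585]
tool_rot: [0.659, 0.752, 0.0, 0.0]
ft_force: [-0.4, -0.9, 2.6]
grip_width: 0.0494
time: 14.65
position: [0.6154, -0.056, 0.0571]
tool_rot: [0.932, 0.363, 0.0, 0.0]
ft_force: [-1.3, -2.2, 3.5]
grip_width: 0.0499
[ 0.61544873 -0.0559604   0.057109  ] [-1.34785265 -2.17539121  3.49625687] [-0.33487984 -0.02000573 -0.15208616] 0.04986608410092674 42.60412708393224
```

```bash
for i in 1; do python3 -m creep '{"dp":[[0,0,0.007],[0,0,0.007],[0,0,0]],"turn":[[0,0,2.4],[0,0,2.4],[0,0,0]]}' 1 60
python3 -c "
from h import *
o=robot.get_obs();print(o['ft_force'],o['moment'],2*np.degrees(np.arctan2(o['tool_rot'][1],o['tool_rot'][0])))"; done
python3 -m creep '{"dp":[[0,0,0],[0,0,0]],"turn":[[0,0,1.5],[0,0,0]]}' 1 60
python3 -c "
from h import *
o=robot.get_obs();print(o['ft_force'],o['moment'],2*np.degrees(np.arctan2(o['tool_rot'][1],o['tool_rot'][0])))"
```

```text
time: 14.95
position: [0.6154, -0.0559, 0.057]
tool_rot: [0.946, 0.325, 0.0, 0.0]
ft_force: [-0.7, -3.2, 3.9]
grip_width: 0.0495
[-0.7200843  -3.18822499  3.94745512] [-0.45440886  0.05025787 -0.18409293] 37.90346265603253
time: 15.15
position: [0.6155, -0.0559, 0.0569]
tool_rot: [0.95, 0.312, 0.0, 0.001]
ft_force: [-0.8, -3.8, 5.3]
grip_width: 0.0492
[-0.81118242 -3.75292283  5.2992796 ] [-0.60265317  0.05412746  0.03349855] 36.34294170778898
```

```bash
for i in 1 2; do python3 -m creep '{"dp":[[0,0,0],[0,0,0],[0,0,0]],"turn":[[0,0,1.5],[0,0,0],[0,0,0]]}' 1 60
python3 -c "
from h import *
o=robot.get_obs();print(o['ft_force'],o['moment'],2*np.degrees(np.arctan2(o['tool_rot'][1],o['tool_rot'][0])))"; done
```

```text
time: 15.45
position: [0.6155, -0.0559, 0.0569]
tool_rot: [0.953, 0.302, -0.0, 0.001]
ft_force: [-1.0, -2.8, 4.9]
grip_width: 0.0496
[-0.97134037 -2.79282432  4.90736336] [-4.50154657e-01  1.86766204e-04  9.00772722e-01] 35.1177595660652
time: 15.75
position: [0.6154, -0.0559, 0.0569]
tool_rot: [0.957, 0.291, -0.0, 0.002]
ft_force: [-0.8, -3.4, 5.1]
grip_width: 0.0496
[-0.79253255 -3.36014469  5.08665338] [-0.3210905  -0.01670151  1.83902945] 33.88579221835418
```

```bash
python3 -m creep '{"dp":[[0,0,0],[0,0,0],[0,0,0],[0,0,0]],"turn":[[0,0,0],[0,0,0],[0,0,0],[0,0,0]]}' -1
python3 -m creep '{"dp":[[0,0,-2],[0,0,-4],[0,0,-5],[0,0,-5],[0,0,-2],[0,0,0],[0,0,0]],"turn":[[0,0,0],[0,0,8],[0,0,8],[0,0,8],[0,0,8],[0,0,0],[0,0,0]]}' -1
python3 - <<'E'
from h import *
np.set_printoptions(precision=4,suppress=True)
im=save('wrist','w8.png',s=1.5)
o=robot.get_obs();print(o['q'],o['position'],o['tool_rot'])
E
```

```text
time: 16.15
position: [0.6149, -0.0549, 0.056]
tool_rot: [0.958, 0.286, -0.0, -0.001]
ft_force: [0.3, 0.2, -0.0]
grip_width: 0.0733
time: 16.85
position: [0.6146, -0.0551, 0.2361]
tool_rot: [1.0, 0.012, -0.0, -0.0]
ft_force: [-0.3, 0.9, 0.1]
grip_width: 0.087
[-0.2704  0.504   1.439   0.0002  1.202  -0.2952] [ 0.614  -0.055   0.2349] [ 0.9999  0.0124 -0.0016 -0.0006]
```

View pics/w8.png

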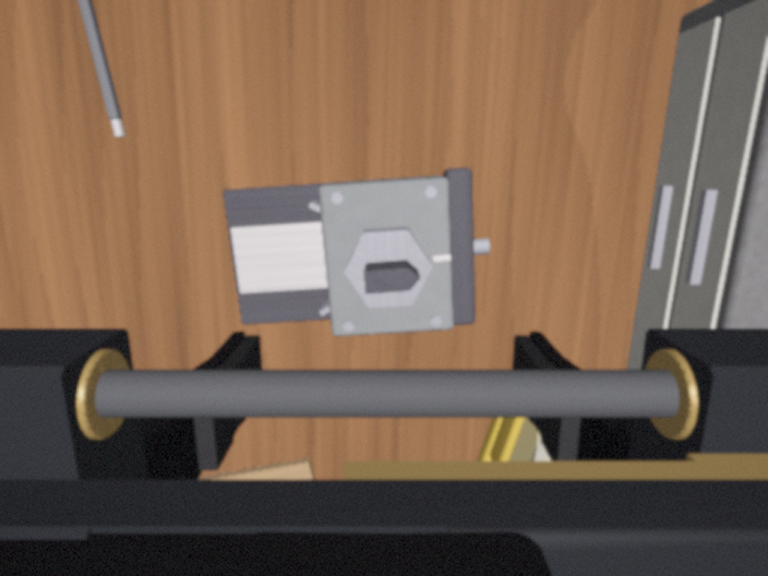

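```bash
python3 - <<'E'
from h import *
save('wrist','w9.png',crop=(205,105,325,230),s=4.8)
E
```

```text
(no output)
```

View pics/w9.png

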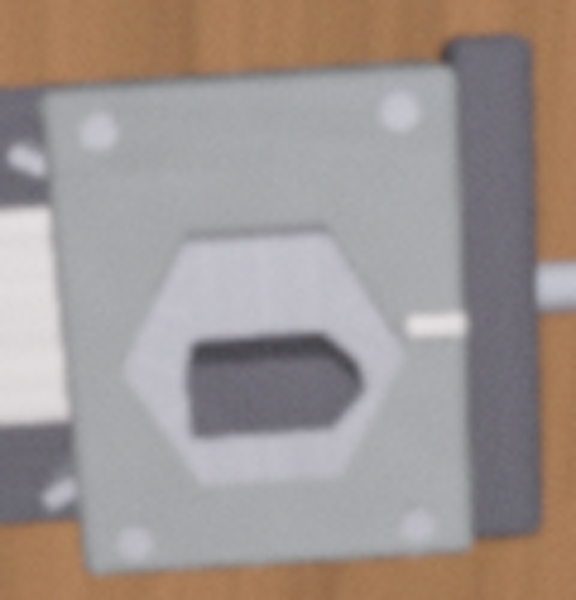

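```bash
python3 - <<'E'
from h import *
np.set_printoptions(precision=4,suppress=True)
W=lambda p,z: pix('wrist',(205+(p[0]+.5)/4.8-.5,105+(p[1]+.5)/4.8-.5),z)[:2]
def ang(a,b): d=b-a; return np.degrees(np.arctan2(d[1],d[0])).round(2),np.hypot(*d).round(4)
print('bar',ang(W((192,358),.112),W((325,350),.112)),ang(W((197,437),.112),W((335,428),.112)),ang(W((195,398),.112),W((364,383),.112)))
print('nut flats',ang(W((185,238),.08),W((328,232),.08)),ang(W((203,484),.08),W((345,474),.08)))
print('hous',ang(W((45,95),.05),W((455,65),.05)),ang(W((90,573),.05),W((470,548),.05)),'front',ang(W((90,573),.05),W((45,95),.05)),'screws',ang(W((98,132),.05),W((400,111),.05)),ang(W((135,543),.05),W((419,525),.05)))
print('front mid',(W((90,573),.05)+W((45,95),.05))/2)
E
```

```text
bar (np.float64(4.96), np.float64(0.0241)) (np.float64(5.32), np.float64(0.0254)) (np.float64(6.66), np.float64(0.0309))
nut flats (np.float64(3.83), np.float64(0.0283)) (np.float64(5.66), np.float64(0.0293))
hous (np.float64(5.5), np.float64(0.087)) (np.float64(5.46), np.float64(0.0868)) front (np.float64(95.03), np.float64(0.1074)) screws (np.float64(5.32), np.float64(0.0644)) (np.float64(5.29), np.float64(0.0646))
front mid [ 0.5723 -0.0595]
```

```bash
python3 -m creep '{"dp":[[-2.6,3.85,0],[-2.6,3.85,0],[-2.6,3.85,0],[-2.6,3.85,0],[-2.6,3.85,0],[-2.6,3.85,0],[0,0,0],[0,0,0],[0,0,0],[0,0,0],[0,0,0],[0,0,0],[0,0,0],[0,0,0],[0,0,0],[0,0,0],[0,0,0]],"turn":[[0,0,0],[0,0,0],[0,0,0],[0,0,0],[0,0,0],[0,0,0],[0,0,8.5],[0,0,8.5],[0,0,8.5],[0,0,8.5],[0,0,8.5],[0,0,8.5],[0,0,8.5],[0,0,8.5],[0,0,8.5],[0,0,0],[0,0,0]]}' -1
python3 - <<'E'
from h import *
np.set_printoptions(precision=4,suppress=True)
im=save('wrist','w10.png',s=1.5)
o=robot.get_obs();print(o['q'],o['position'],o['tool_rot'])
for d in robot.tip_of('board_center','wrist')[:2]: print(d['confidence'],c2w('wrist',d['point']))
for d in robot.masks_of('board_center','wrist')[:2]:
    m=d['pixels'];c=max(cv2.findContours(m.astype(np.uint8),0,2)[0],key=cv2.contourArea)
    q=cv2.approxPolyDP(c,6,True)[:,0]; b=cv2.boxPoints(cv2.minAreaRect(c))
    print(d['confidence'],q.tolist()); w=np.array([pix('wrist',p,.008)[:2] for p in b]); print(b,w,w.mean(0))
    for i in range(4): e=w[(i+1)%4]-w[i];print(np.hypot(*e),np.degrees(np.arctan2(e[1],e[0])))
E
```

```text
time: 18.65
position: [0.4639, -0.2893, 0.2351]
tool_rot: [0.793, -0.609, -0.002, -0.0]
ft_force: [0.3, 0.1, 0.0]
grip_width: 0.0871
[-0.7621  0.4079  1.6129  0.      1.1232  0.5471] [ 0.4641 -0.2895  0.2354] [ 0.7933 -0.6088 -0.0012 -0.0001]
0.74 [ 0.332  -0.3965  0.0018]
0.67 [ 0.4951 -0.2929  0.0071]
0.96 [[244, 83], [238, 193], [289, 197], [298, 86]]
[[236.2641 194.9245]
 [241.1642  82.2245]
 [298.2736  84.7076]
 [293.3736 197.4075]] [[ 0.4234 -0.2741]
 [ 0.5506 -0.248 ]
 [ 0.5644 -0.31  ]
 [ 0.4382 -0.3416]] [ 0.4942 -0.2934]
0.1298076059175487 11.595919337810496
0.06359918023571313 -77.4584810797927
0.13005760748139078 -165.96126493437166
0.06913995992691832 102.3564904246896
0.7 [[283, 278], [299, 306], [352, 305], [337, 278]]
[[283. 278.]
 [352. 278.]
 [352. 306.]
 [283. 306.]] [[ 0.3313 -0.3592]
 [ 0.3543 -0.4452]
 [ 0.3155 -0.4585]
 [ 0.292  -0.3705]] [ 0.3233 -0.4083]
0.08902838709919682 -75.04793169406575
0.04098425453263705 -161.05961932699483
0.09113223254529437 104.95884705499795
0.04090260014394754 15.998138372107807
```

View pics/w10.png

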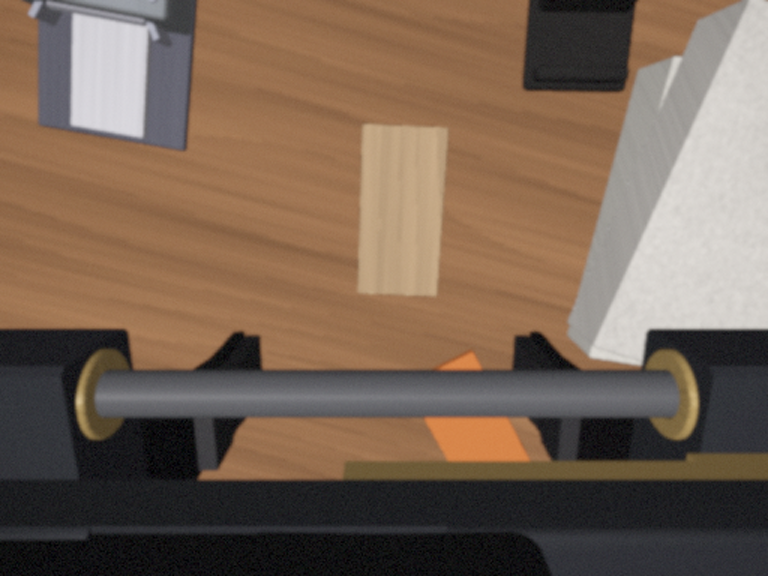

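```bash
python3 -m creep '{"dp":[[1.09,-0.81,2],[0,0,5],[0,0,5],[0,0,5],[0,0,3.5],[0,0,2],[0,0,0.5],[0,0,0]],"turn":[[0,0,0],[0,0,2.1],[0,0,0],[0,0,0],[0,0,0],[0,0,0],[0,0,0],[0,0,0]]}' -1
python3 -c "
from h import *
o=robot.get_obs();print(o['position'],o['ft_force'])"
```

```text
time: 19.6
position: [0.475, -0.2983, 0.006]
tool_rot: [0.781, -0.624, -0.001, -0.0]
ft_force: [-0.2, -0.1, -0.1]
grip_width: 0.087
[ 0.47500335 -0.29825336  0.00600024] [-0.24561151 -0.091188   -0.07780953]
```

```bash
python3 -m creep '{"dp":[[0,0,0.3],[0,0,0],[0,0,0],[0,0,0],[0,0,0],[0,0,0]],"turn":[[0,0,0],[0,0,0],[0,0,0],[0,0,0],[0,0,0],[0,0,0]]}' 1 30
python3 -c "
from h import *
o=robot.get_obs();print(o['position'],o['ft_force'],o['grip_width'])"
```

```text
time: 20.2
position: [0.4754, -0.2985, 0.0045]
tool_rot: [0.781, -0.624, 0.001, -0.0]
ft_force: [-0.8, 0.7, 6.7]
grip_width: 0.0629
[ 0.47543208 -0.29851848  0.00446226] [-0.78071154  0.74251603  6.67248299] 0.06291439516896079
```

```bash
python3 -m creep '{"dp":[[0,0,-1],[0,0,-4],[0,0,-4],[-2.265,-0.32,0],[-4.53,-0.64,0],[-4.53,-0.64,0],[-4.53,-0.64,0],[-4.53,-0.64,0],[-2.265,-0.32,0],[0,0,0],[0,0,0],[0,0,0]],"turn":[[0,0,0],[0,0,0],[0,0,0],[0,0,0],[0,0,0],[0,0,0],[0,0,0],[0,0,0],[0,0,0],[0,0,7.4],[0,0,0],[0,0,0]]}'
python3 - <<'E'
from h import *
np.set_printoptions(precision=4,suppress=True)
im=save('wrist','w11.png',s=1.5)
o=robot.get_obs();print(o['q'],o['position'],o['tool_rot'],o['grip_width'],o['ft_force'])
E
```

```text
time: 21.4
position: [0.457, -0.0707, 0.0939]
tool_rot: [0.74, -0.673, 0.001, -0.0]
ft_force: [-0.1, 0.6, -1.1]
grip_width: 0.0631
[-0.3964  0.5368  1.9504 -0.0001  0.6534  1.0802] [ 0.4569 -0.0709  0.0938] [ 0.7396 -0.673   0.0005 -0.0001] 0.0630571529982973 [-0.0289 -0.7304 -0.5494]
```

View pics/w11.png

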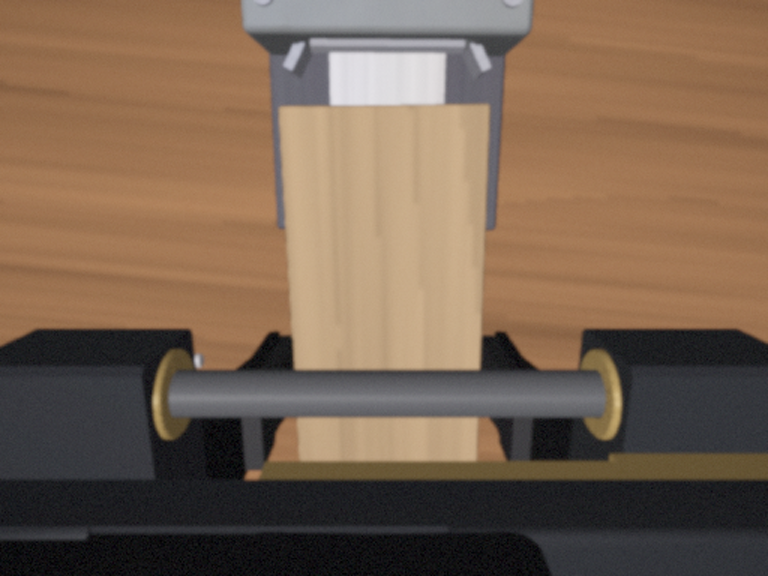

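```bash
python3 - <<'E'
from h import *
np.set_printoptions(precision=4,suppress=True)
W=lambda p,z: pix('wrist',((p[0]+.5)/1.5-.5,(p[1]+.5)/1.5-.5),z)
def ang(a,b): d=(b-a)[:2]; return np.degrees(np.arctan2(d[1],d[0])).round(2),np.hypot(*d).round(4)
for z in (.098,.092,.085):
    a,b,c,d=[W(p,z) for p in [(280,106),(490,104),(481,368),(293,368)]]
    print(z,'mid',(a+b)[:2]/2,ang(b,a),ang(d,a),ang(c,b))
e,f=W((329,53),.012),W((445,53),.012);print('bed',e,f,(e+f)/2,ang(f,e))
g,h_=W((243,22),.05),W((531,20),.05);print('hous front',g,h_,(g+h_)/2,ang(h_,g))
u=np.array([np.cos(np.radians(5.4)),np.sin(np.radians(5.4))]);v=np.array([-u[1],u[0]])
th=np.array([.5707,-.06])
for n,p in [('bed',(e+f)/2),('hous',(g+h_)/2),('board',(a+b)/2),('tcp',np.array([.4569,-.0709]))]: print(n,(p[:2]-th)@u,(p[:2]-th)@v)
E
```

```text
0.098 mid [ 0.5404 -0.063 ] (np.float64(95.91), np.float64(0.0624)) (np.float64(5.38), np.float64(0.0838)) (np.float64(6.25), np.float64(0.0844))
0.092 mid [ 0.541  -0.0629] (np.float64(95.91), np.float64(0.0648)) (np.float64(5.38), np.float64(0.087)) (np.float64(6.25), np.float64(0.0876))
0.085 mid [ 0.5417 -0.0628] (np.float64(95.91), np.float64(0.0676)) (np.float64(5.38), np.float64(0.0907)) (np.float64(6.25), np.float64(0.0913))
bed [ 0.5687 -0.0349  0.012 ] [ 0.5736 -0.0866  0.012 ] [ 0.5711 -0.0608  0.012 ] (np.float64(95.4), np.float64(0.052))
hous front [ 0.5694 -0.0069  0.05  ] [ 0.5802 -0.1138  0.05  ] [ 0.5748 -0.0604  0.05  ] (np.float64(95.77), np.float64(0.1074))
bed 0.0003476960955858454 -0.0007871592521539591
hous 0.004041838091299106 -0.0007340534264660278
board -0.02909469777184791 -6.512126404702309e-05
tcp -0.11432073218700232 -0.00014209935852664687
```

```bash
python3 -m creep '{"dp":[[0.04,0,3],[0,0,3],[0,0,1.2],[0,0,0.3],[0,0,0]],"turn":[[0,0,0],[0,0,0],[0,0,0],[0,0,0],[0,0,0]]}'
python3 - <<'E'
from h import *
np.set_printoptions(precision=4,suppress=True)
im=save('wrist','w12.png',s=1.5); im=save('scene','s12.png',crop=(160,150,280,260),s=5)
o=robot.get_obs();print(o['position'],o['grip_width'],o['ft_force'])
E
```

```text
time: 21.95
position: [0.4566, -0.0712, 0.0185]
tool_rot: [0.739, -0.674, -0.0, 0.0]
ft_force: [0.4, 0.5, -0.6]
grip_width: 0.063
[ 0.4572 -0.0712  0.0193] 0.06316025510340172 [ 0.3273 -0.3014 -1.4819]
```

View pics/w12.png

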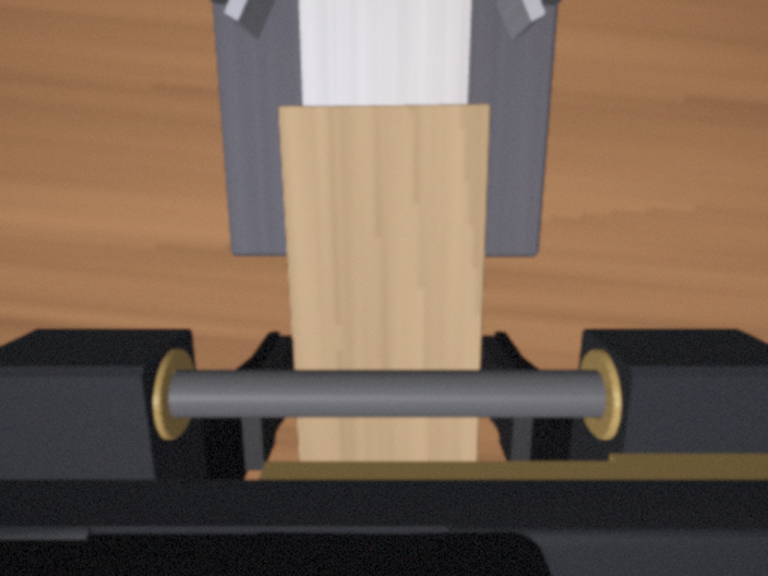

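View pics/s12.png

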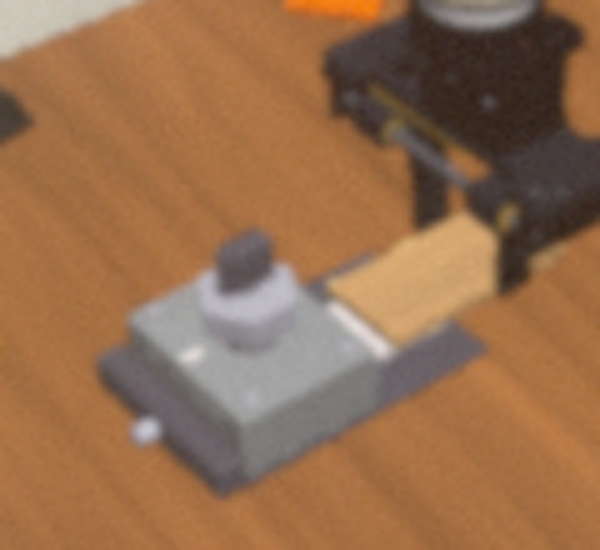

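```bash
python3 -m creep '{"dp":[[0,0,0.15],[0,-1,0],[0,-1,0],[0,-0.7,0],[0,0,0]],"turn":[[0,0,0],[0,0,0],[0,0,0],[0,0,0],[0,0,0]]}'
python3 -m creep '{"dp":[[0,-0.5,0],[0,-0.5,0],[0,0,0]],"turn":[[0,0,0],[0,0,0],[0,0,0]]}'
```

```text
time: 22.55
position: [0.4858, -0.0686, 0.0173]
tool_rot: [0.739, -0.673, 0.002, -0.001]
ft_force: [0.7, 0.4, -1.3]
grip_width: 0.0632
time: 22.85
position: [0.4944, -0.0675, 0.0171]
tool_rot: [0.739, -0.674, 0.001, -0.0]
ft_force: [0.3, 0.0, -0.7]
grip_width: 0.0634
```

```bash
python3 - <<'E'
from h import *
np.set_printoptions(precision=4,suppress=True)
im=save('wrist','w13.png',s=1.5)
o=robot.get_obs();print(o['position'],o['grip_width'],o['ft_force'],o['moment'])
E
```

```text
[ 0.4937 -0.0674  0.017 ] 0.06332153593768738 [ 0.0158 -0.6373 -0.7019] [-0.0177  0.0325 -0.0017]
```

View pics/w13.png

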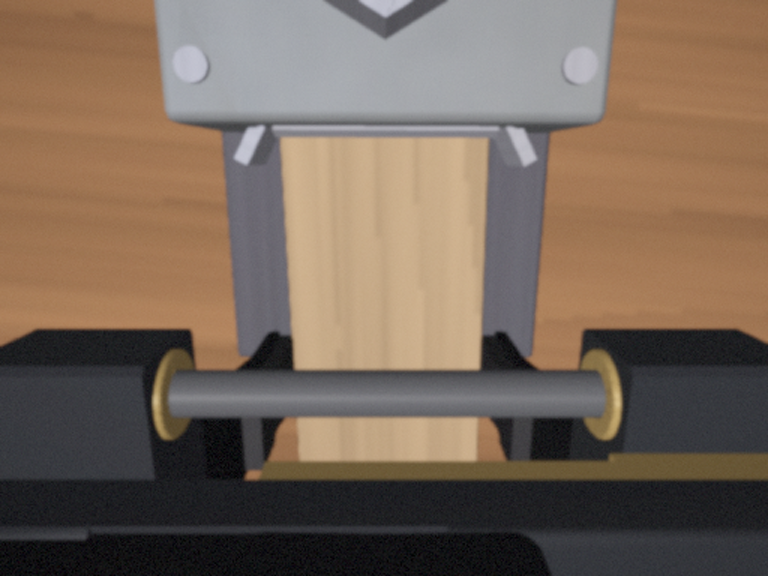

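```bash
python3 -m creep '{"dp":[[0,-0.6,0],[0,-0.6,0],[0,-0.6,0],[0,-0.4,0],[0,0,0]],"turn":[[0,0,0],[0,0,0],[0,0,0],[0,0,0],[0,0,0]]}'
python3 -m creep '{"dp":[[0,-0.2,0],[0,0,0]],"turn":[[0,0,0],[0,0,0]]}'
python3 -m creep '{"dp":[[0,-0.2,0],[0,0,0]],"turn":[[0,0,0],[0,0,0]]}'
```

```text
time: 23.4
position: [0.5164, -0.0654, 0.0171]
tool_rot: [0.739, -0.673, 0.001, -0.0]
ft_force: [0.0, 0.4, -1.1]
grip_width: 0.063
time: 23.6
position: [0.5173, -0.0651, 0.017]
tool_rot: [0.739, -0.674, -0.0, 0.0]
ft_force: [-1.0, -0.2, -0.7]
grip_width: 0.063
time: 23.8
position: [0.5195, -0.065, 0.0171]
tool_rot: [0.739, -0.674, 0.0, -0.0]
ft_force: [0.4, -1.1, -1.1]
grip_width: 0.0629
```

```bash
for i in 1 2 3 4; do python3 -m creep '{"dp":[[0,-0.15,0],[0,0,0]],"turn":[[0,0,0],[0,0,0]]}' | sed -n '2p;4p'; done
```

```text
position: [0.521, -0.0649, 0.0171]
ft_force: [0.5, 0.3, 0.0]
position: [0.5223, -0.0646, 0.017]
ft_force: [-0.5, 0.7, -0.7]
position: [0.5224, -0.0643, 0.0168]
ft_force: [-4.1, -2.1, 0.4]
position: [0.5226, -0.0641, 0.0166]
ft_force: [-6.2, -2.8, 0.3]
```

```bash
python3 -m creep '{"dp":[[0,-0.1,0.1],[0,0,0.05],[0,0,0]],"turn":[[0,0,0],[0,0,0],[0,0,0]]}'
python3 -m creep '{"dp":[[0,0,0.1],[0,0,0]],"turn":[[0,0,0],[0,0,0]]}'
```

```text
time: 24.9
position: [0.5226, -0.0641, 0.0164]
tool_rot: [0.739, -0.674, -0.003, 0.002]
ft_force: [-10.1, -3.4, 11.7]
grip_width: 0.0632
time: 25.1
position: [0.5226, -0.0641, 0.0163]
tool_rot: [0.739, -0.674, -0.003, 0.002]
ft_force: [-10.4, -3.7, 18.1]
grip_width: 0.063
```

```bash
python3 -m creep '{"dp":[[0,0,0],[0,0,0],[0,0,0],[0,0,0]],"turn":[[0,0,0],[0,0,0],[0,0,0],[0,0,0]]}' -1
python3 -m creep '{"dp":[[0,0,-1],[0,0,-3],[0,0,-3],[0,2,-3],[0,3,0],[0,3,0],[0,0,0],[0,0,0]],"turn":[[0,0,0],[0,0,0],[0,0,0],[0,0,0],[0,0,0],[0,0,0],[0,0,0],[0,0,0]]}' -1
python3 - <<'E'
from h import *
np.set_printoptions(precision=4,suppress=True)
im=save('wrist','w14.png',s=1.5);save('top','t14.png',crop=(200,80,340,240),s=3.6);save('scene','s14.png',crop=(160,150,280,260),s=5)
o=robot.get_obs();print(o['position'],o['grip_width'],o['ft_force'],o['time'])
E
```

```text
time: 25.5
position: [0.527, -0.0643, 0.0144]
tool_rot: [0.739, -0.673, 0.001, -0.0]
ft_force: [0.1, 0.2, -0.3]
grip_width: 0.0842
time: 26.3
position: [0.4469, -0.0719, 0.1152]
tool_rot: [0.739, -0.674, 0.001, -0.0]
ft_force: [0.2, -0.4, -0.9]
grip_width: 0.0872
[ 0.4483 -0.0721  0.1148] 0.08732736671324856 [ 0.1656 -0.8013  0.8527] 26.45
```

View pics/w14.png

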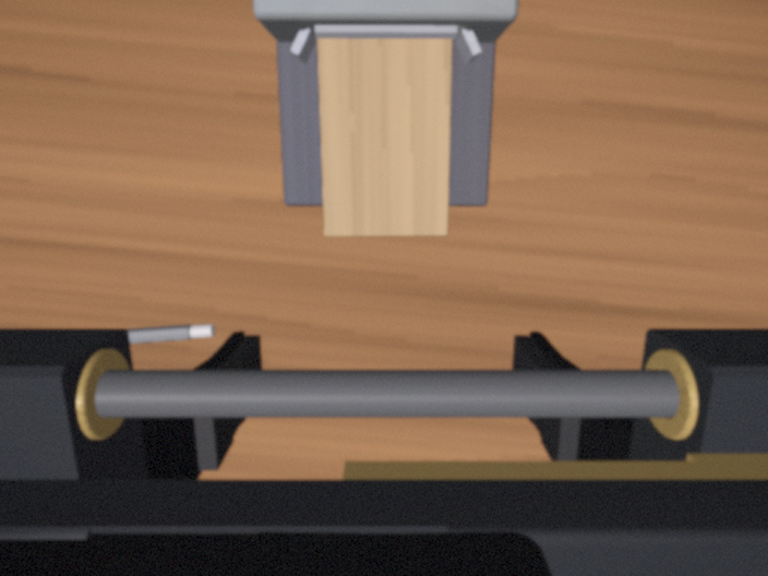

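View pics/s14.png

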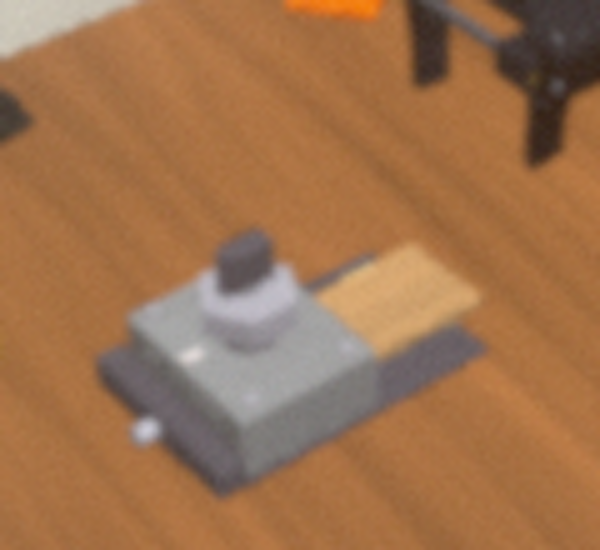

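```bash
python3 - <<'E'
from h import *
np.set_printoptions(precision=4,suppress=True)
W=lambda p,z: pix('wrist',((p[0]+.5)/1.5-.5,(p[1]+.5)/1.5-.5),z)[:2]
u=np.array([.9956,.0941]);v=np.array([-u[1],u[0]]);th=np.array([.5707,-.06])
for p,z in [((324,235),.02),((447,235),.02),((317,38),.02),((453,38),.02),((285,205),.006),((488,205),.006)]:
    q=W(p,z)-th;print(p,(q@u*1e3).round(1),(q@v*1e3).round(1))
E
python3 -m creep '{"dp":[[0,0,0],[0,0,2],[0,0,2],[0,0,1.5],[0,0,0],[0,0,0],[0,0,0],[0,0,0],[0,0,0],[0,0,0],[0,0,0],[0,0,0]],"turn":[[0,0,0],[0,0,0],[0,0,0],[0,0,0],[0,0,0],[0,0,0],[0,0,0],[0,0,0],[0,0,0],[0,0,0],[0,0,0],[0,0,0]]}' 1 30
python3 -m creep '{"dp":[[0,0,3],[0,0,1.5],[0,0,0.3],[0,-0.8,0],[0,-0.5,0],[0,0,0]],"turn":[[0,0,0],[0,0,0],[0,0,0],[0,0,0],[0,0,0],[0,0,0]]}'
python3 -m creep '{"dp":[[0,-0.3,0],[0,0,0]],"turn":[[0,0,0],[0,0,0]]}' | sed -n '2p;4p'
```

```text
(324, 235) -92.1 31.2
(447, 235) -92.2 -32.2
(317, 38) 0.7 31.5
(453, 38) 0.7 -32.4
(285, 205) -78.0 53.3
(488, 205) -78.1 -55.4
time: 27.65
position: [0.4466, -0.0717, 0.0597]
tool_rot: [0.739, -0.674, 0.0, -0.0]
ft_force: [-0.2, 0.3, -0.4]
grip_width: 0.0028
time: 28.25
position: [0.4618, -0.071, 0.0124]
tool_rot: [0.739, -0.673, 0.002, -0.001]
ft_force: [0.2, 0.6, 0.6]
grip_width: 0.0004
position: [0.4632, -0.0703, 0.012]
ft_force: [0.0, 0.0, -0.4]
```

```bash
for i in 1 2 3 4 5; do python3 -m creep '{"dp":[[0,-0.15,0],[0,0,0]],"turn":[[0,0,0],[0,0,0]]}' | sed -n '2p;4p'; done
```

```text
position: [0.4642, -0.0701, 0.0117]
ft_force: [-0.3, -0.5, 0.1]
position: [0.4655, -0.0699, 0.0115]
ft_force: [0.7, 0.3, 0.1]
position: [0.4657, -0.0694, 0.0115]
ft_force: [-3.9, 0.5, 1.4]
position: [0.4657, -0.0689, 0.0114]
ft_force: [-5.6, -2.1, 4.1]
position: [0.4658, -0.0687, 0.0114]
ft_force: [-8.6, -3.9, 6.0]
```

```bash
python3 -m creep '{"dp":[[0,0.5,0],[0,1.5,0],[0,0,-4],[0,0,-5],[0,0,-5],[0,0,-4],[0,-4,0],[0,-4,0],[0,-4,0],[0,0,0],[0,0,0]],"turn":[[0,0,0],[0,0,0],[0,0,0],[0,0,0],[0,0,0],[0,0,0],[0,0,0],[0,0,0],[0,0,0],[0,0,0],[0,0,0]]}'
python3 - <<'E'
from h import *
im=save('wrist','w15.png',s=1.5);save('wrist','w15c.png',crop=(190,60,330,250),s=3.1);save('top','t15.png',s=1.5)
E
```

```text
time: 30.55
position: [0.5702, -0.06, 0.1911]
tool_rot: [0.739, -0.673, 0.0, -0.0]
ft_force: [0.2, 0.4, -0.6]
grip_width: 0.0004
```

View pics/w15.png

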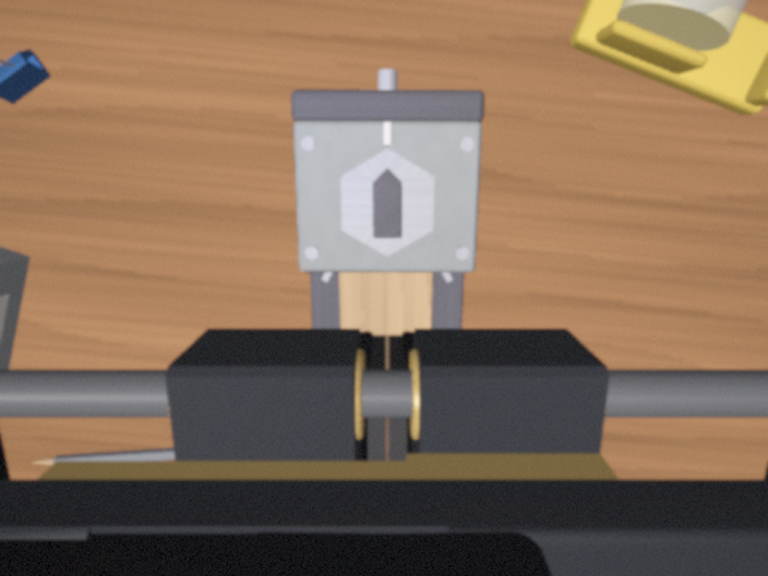

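View pics/t15.png

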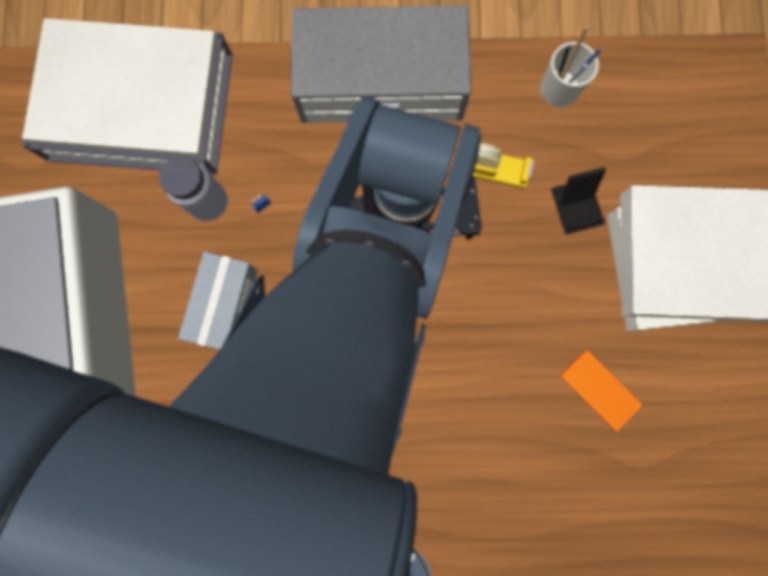

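The point faces the white index ridge, with the tip at (388,170) and the ridge at (388,132). The nut's flats are square to the housing and the board is in the slot. The bystanders look unmoved, so I'm handing in.

```bash
python3 -c "
from h import *
print(robot.hand_in())"
```

```text
the job is handed in; nothing more can be done
None
```

The job is done and handed in at about 31 s of the 72 s allowed.

- **Nut loosened:** I turned the grey punch's jam nut about 60° counter-clockwise, more than the eighth of a turn asked.
- **Adjuster:** I turned the adjuster about 62° counter-clockwise, until its point faced the index ridge.
- **Nut retightened:** I turned the nut back to its stop, with the moment at the wrist reaching about 1.8 N m. Afterwards the adjuster measured about 5.2° to 5.6° against the housing's 5.4°, so the setting held. The nut's flats were also back in line with the housing.
- **Board:** I carried the tan hardboard to the bed and slid it into the throat until it met the stop, pressing with about 10 N. I then pressed it flat on the bed and let go. A second push of about 9 N on its rear end did not move it.

**Last checks:** The camera put the board's rear edge at 92 mm in front of the mouth instead of the nominal 94 mm. That gap is within the calibration error. In the last wrist and top pictures the board was flat in the slot. The orange look-alike and the visible bystanders looked unmoved. The arm hid the blue punch in the top picture and most of the pencil, so I did not check those two at the end; the arm never went near them. Nothing was touching the robot at hand-in.

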